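# Latch two lacquered mouldings into the drying rack

## Task

Load the red and the blue moulding into the drying rack, each into the bay of its own colour: press it down past the spring bolts until it lies flat on the bay floor and both bolts have snapped back over its ends, then let go. Lower the mouldings in, do not drop them, and leave the bare-wood moulding and everything else on the bench where it is.

Things in the scene. Friction and masses are not known exactly. Their poses are not given: they have to be found in the camera images.
- red: red-lacquered moulding sample, about 0.16 kg: flat base 130 long (x) x 56 wide (y) x 16 thick; along the middle of its top a straight-sided rib 84 long x 24 wide (22 over its last 6 mm), rib top 46 above the underside. Same both ways round. Origin: centre of the underside, z up
- blue: blue-lacquered moulding sample, about 0.16 kg: flat base 130 long (x) x 56 wide (y) x 16 thick; along the middle of its top a straight-sided rib 84 long x 24 wide (22 over its last 6 mm), rib top 46 above the underside. Same both ways round. Origin: centre of the underside, z up
- bay_red: red bay of the rack, length along x. Origin: centre of its underside, 12 mm above the bench. Floor top 10 above the origin. Pocket 134 x 60 between fixed walls up to 18 above the origin, flaring out 6 mm up to 27. A spring bolt overhangs each end. End blocks 50 high, 78 to 102 from the centre (bolt knobs to 116). When loaded, the moulding's origin is 10 above the bay's
- bay_blue: blue bay, the same as the red bay in all but colour; origin and axes alike
- bolt_red_near (a joint): spring bolt at the near (-x) end of the red bay: 0 = sprung out over the pocket (latched), up to 0.014 m as it is pushed outwards; spring 1 N at 0, 3.4 N at 0.014; steel, 22 wide; tip 59 mm from the bay centre; flat underside 28.5 above the bay's origin; bevelled top rises outwards from the tip to 48 high at 72 mm
- bolt_red_far (a joint): spring bolt at the far (+x) end of the red bay: 0 = sprung out over the pocket (latched), up to 0.014 m as it is pushed outwards; spring 1 N at 0, 3.4 N at 0.014; a moulding held level over the bay and pressed straight down wedges both bolts outwards (about 10 to 20 N in all), drops on the floor and they spring back over its base ends
- bolt_blue_near (a joint): spring bolt at the near (-x) end of the blue bay: 0 = sprung out over the pocket (latched), up to 0.014 m as it is pushed outwards; spring 1 N at 0, 3.4 N at 0.014; steel, 22 wide; tip 59 mm from the bay centre; flat underside 28.5 above the bay's origin; bevelled top rises outwards from the tip to 48 high at 72 mm
- bolt_blue_far (a joint): spring bolt at the far (+x) end of the blue bay: 0 = sprung out over the pocket (latched), up to 0.014 m as it is pushed outwards; spring 1 N at 0, 3.4 N at 0.014; a moulding held level over the bay and pressed straight down wedges both bolts outwards (about 10 to 20 N in all), drops on the floor and they spring back over its base ends
- wood: bare-wood moulding of the same shape and origin, already latched in the bare-wood bay, to be left there
- rack: plywood base board of the rack, 236 (x) x 252 (y) x 12 mm, fixed to the bench, with the three bays (red, blue, bare wood) side by side along its y in any order. Origin: centre of its underside
- thinner: slim bottle, 34 mm diameter, 95 high, stands between the two loose mouldings; origin at the centre of its underside
- stain: small stain pot, 40 mm diameter, 80 high, stands beside the rack; origin at the centre of its underside
- tin: lacquer tin, 74 mm diameter, 90 high; origin at the centre of its underside
- jar: amber jar, 60 mm diameter, 75 high; origin at the centre of its underside
- sandblock: cork sanding block 70 x 40 x 26 mm; origin at the centre of its underside
- tape: roll of yellow tape lying flat, 90 mm across, 24 high; origin at the centre of its underside
- cup: white open cup, 72 mm across, 85 high; origin at the centre of its underside
- brush: paint brush 180 mm long lying on the bench
Mind the look-alikes: they are no part of the job. What is shaped like the blue but green or turquoise is not meant.

How it is judged:
By the outcome, as a careful person would: the job done as asked, in the order asked, and still so for the second after the job is handed in, with the robot touching nothing.
It also fails if it takes over 54 s, if anything falls off the work surface, if the arm or the gripper's body presses on something with over 40 N, if the wrist force passes 120 N, or if a joint passes its speed limit or range.

## Robot

A 6-joint arm with a two-finger parallel gripper is mounted at the origin on the work surface. World frame = base frame: x ahead of the robot, y to its left, z up, the work surface at z = 0. Lengths are in m, angles in rad, forces in N, time in s.
With the tool pointing down it reaches from about 0.35 to 0.775 m from the base axis. Payload 7.3 kg.
Tool frame: the origin (TCP) lies at the very end of the fingers, on their centre line; the grasp point (between the pads) lies 19 mm behind it; z points along the fingers, y is the line along which they close (so a half turn about z gives the same grasp; the last joint's range is limited). The gripper opens to 92 mm and grips with 3 to 60 N. Pads are 19 mm wide; open, the fingers measure 130 mm over their backs; the gripper's body (75 mm by 190 mm) begins 47 mm behind the grasp point.
Start: joints at [1.172, 0.342, 1.524, -0, 1.275, -0.146], TCP at [0.131, 0.508, 0.187] pointing down, gripper open.
Joint ranges: [-2.53, 2.53], [-0.77, 2.02], [0.04, 2.7], [-1, 4.14], [0.28, 2.66], [-3.11, 3.11]. Speed limits (rad/s): [2.57, 2.57, 3.14, 3.14, 3.14, 3.14].

## Interface

Orientations are given as [roll, pitch, yaw] about the fixed x, y, z axes, in that order (R = Rz(yaw) Ry(pitch) Rx(roll)).
In Python, from cell import robot gives the robot as it stands.
- The arm moves only by the tool apply_moves, never from a script. Its argument "motion" is text: rows parted by semicolons, each of 7 numbers parted by spaces: the opening in per cent of the stroke, from 0 (shut) to 100 (fully open), then the shift along the tool's x, y, z in cm, then the turn, a rotation vector about the tool's x, y, z in rad. A call has 1 to 20 rows; each row shifts and turns the commanded pose from where the row before left it, along the tool's axes as they then stand; what a row does not reach is not made up. A row lasts 1/8 s, in which the tool goes at most 62.5 mm and 10.7 degrees, less where a joint would pass 70% of its speed; a pose out of reach is approached as far as the arm can. A call with a gripper value outside its range is refused whole. The fingers move at their own pace and stop on an object; "force" is the grip in N (left out, the last holds). Time passes only in rows, so rows that do not move let the fingers close. It gives the time, the measured TCP pose, the force, the opening and the grip force at its end, in the units of the state.
- robot.observe(): the state, without advancing time (a new reading comes with each control period).
- robot.read_camera(name): name is "side" or "top"; returns a dict with "img" (400x640x3 uint8, red, green, blue), "fovy" (degrees; the focal length in pixels is half the picture's height over the tangent of half this angle, whatever the lens; pixels are square), "cx", "cy" (the principal point, pixels), "k1" (the pictures are not rectified: a ray, as slopes to the right and down, at radius r is drawn at 1 + k1 r^2 times it, then the intrinsics apply), "R" (3x3) and "t" (3): a world point X has camera coordinates R X + t. Camera axes: x right, y down, z forward; pixel columns grow to the right and rows downward; lengths in m; the calibration is good to about 2 mm. A picture is of the moment at which its call begins. There is no depth.
- robot.hand_in(): hands the job in; it is judged then, once.
Trained networks look in a picture, given as the dict that the camera call returned (one of the last four; its "shot" number tells which), for a name from the list of things; names that differ only in an ending like _2 or _b are one class to them, and where a whole thing is asked for, a point or a joint stands for the part that bears it (a point fixed in the world has none). Each returns a list of dicts, best first, with "score" (0 to 1); they miss things now and then, are a little off and sometimes report something else, mostly with a low value. They report only what shows in the picture. A call takes as long as a camera call. They do not tell look-alikes from the thing itself.
- robot.search_frame(target, picture): "centre" ([x, y, z] in m, in world coordinates, good to about 4 mm: the middle of the surface that is visible of it).
- robot.trace(target, picture): "pixels" (400x640 bool, what is visible of it).
The state is a dict: "time": time; "qpos": joint angles; "qvel": joint speeds; "joint_efforts": joint torques, N m; "tool_pos": TCP position; "tool_rot": TCP orientation; "contact_force": force on the tool from outside, world axes, zero at the start; "torque": the same for the moment, N m; "opening": finger opening in m; "grip_force": force on a finger pad.
Only numpy, scipy, OpenCV 4.12 (cv2) and the standard library are available. Lean on these libraries where they do the work, as an engineer would, in place of code of your own. Each camera call takes 0.05 s, during which the arm holds its last target. There are 200 camera calls.

## Working session

There is one attempt and no reset: what is moved stays moved. The work goes in short steps, Python scripts to look and compute and a tool call to move; the robot and the scene stay as the last step left them, time stands still between calls to the robot, and variables do not carry over. Pictures are saved under pics/ and viewed, at most 10 in all, crops included, and the job is handed in when it is done.

Besides the shell and the picture viewer there is one more tool, called after "Request:" as name(argument=value, ...), one argument or row to a line, values as JSON. apply_moves: Moves the arm, as the interface text tells. Its arguments: {"type":"object","properties":{"motion":{"type":"string"},"force":{"type":"number"}},"required":["motion"]}

```bash
mkdir -p pics; ls; cat > h.py <<'E'
import numpy as np, cv2
from cell import robot
def K(p):
    f=p["img"].shape[0]/2/np.tan(np.radians(p["fovy"])/2); return f
def proj(p,X):
    c=np.asarray(X)@p["R"].T+p["t"]; s=c[...,:2]/c[...,2:]; r2=(s**2).sum(-1,keepdims=True)
    return s*(1+p["k1"]*r2)*K(p)+[p["cx"],p["cy"]]
def unproj(p,uv,z):
    d=(np.atleast_2d(uv).astype(float)-[p["cx"],p["cy"]])/K(p); s=d.copy()
    for _ in range(20): s=d/(1+p["k1"]*(s**2).sum(-1,keepdims=True))
    r=np.c_[s,np.ones(len(s))]@p["R"]; o=-p["R"].T@p["t"]
    return o+r*((z-o[2])/r[:,2:])
def save(p,n,crop=None,sc=1):
    i=p["img"][...,::-1]
    if crop: i=i[crop[1]:crop[3],crop[0]:crop[2]]
    cv2.imwrite("pics/"+n,cv2.resize(i,None,fx=sc,fy=sc,interpolation=cv2.INTER_CUBIC))
E
python3 - <<'E'
from h import *
for n in("top","side"):
    p=robot.read_camera(n); save(p,n+"0.png",None,1.25)
    print(n,p["fovy"],p["cx"],p["cy"],p["k1"],(-p["R"].T@p["t"]).round(3))
    for t in("red","blue","bay_red","bay_blue","wood","rack","thinner","stain"):
        for d in robot.search_frame(t,p): print(t,np.round(d["centre"],3),round(d["score"],2),proj(p,np.array(d["centre"])).round())
o=robot.observe(); print({k:np.round(v,3) for k,v in o.items()})
E
```

```text
pics
top 54.24595907955434 326.329671731086 199.22198278766007 0.021815161816591638 [ 0.355 -0.017  1.146]
red [ 0.692 -0.157  0.077] 0.62 [366. 127.]
red [ 0.515 -0.38   0.018] 0.55 [439. 193.]
red [0.483 0.136 0.011] 0.37 [263. 201.]
blue [ 0.564 -0.166  0.018] 0.79 [366. 175.]
blue [ 0.355 -0.495  0.015] 0.69 [479. 249.]
blue [ 0.2   -0.302  0.015] 0.57 [414. 303.]
bay_red [0.557 0.089 0.021] 0.72 [279. 176.]
bay_blue [0.544 0.247 0.021] 0.92 [224. 179.]
wood [0.548 0.164 0.035] 0.85 [252. 177.]
rack [0.485 0.139 0.011] 0.73 [261. 200.]
rack [0.464 0.24  0.056] 0.68 [223. 206.]
thinner [ 0.552 -0.276  0.059] 0.71 [407. 178.]
stain [ 0.505 -0.05   0.078] 0.58 [327. 192.]
side 49.47395162053864 316.47352123110704 201.62604437956497 -0.05958839981284669 [ 0.099 -0.819  0.743]
red [ 0.503 -0.406  0.016] 0.79 [402. 317.]
blue [ 0.556 -0.185  0.017] 0.93 [368. 242.]
blue [ 0.347 -0.496  0.024] 0.9 [359. 384.]
blue [ 0.187 -0.334  0.014] 0.88 [243. 349.]
blue [0.544 0.158 0.046] 0.54 [304. 163.]
bay_red [0.556 0.084 0.027] 0.59 [319. 180.]
bay_blue [0.541 0.252 0.033] 0.83 [291. 152.]
wood [0.543 0.161 0.047] 0.77 [304. 163.]
wood [ 0.513 -0.064  0.047] 0.37 [330. 209.]
rack [0.467 0.061 0.012] 0.68 [294. 198.]
thinner [ 0.55  -0.291  0.057] 0.57 [392. 259.]
thinner [ 0.337 -0.311  0.058] 0.55 [309. 299.]
stain [ 0.515 -0.064  0.05 ] 0.56 [331. 208.]
{'time': np.float64(0.9), 'qpos': array([ 1.172,  0.342,  1.524, -0.   ,  1.275, -0.146]), 'qvel': array([-0.   , -0.001,  0.001, -0.003,  0.002, -0.002]), 'joint_efforts': array([ -0.   , -43.111, -24.448,   0.072,   0.048,   0.   ]), 'tool_pos': array([0.131, 0.508, 0.187]), 'tool_rot': array([3.141, 0.   , 2.889]), 'contact_force': array([-0.692, -0.647,  0.322]), 'torque': array([-0.031,  0.045, -0.017]), 'grip_force': np.float64(0.0), 'opening': np.float64(0.092)}
```

View pics/top0.png

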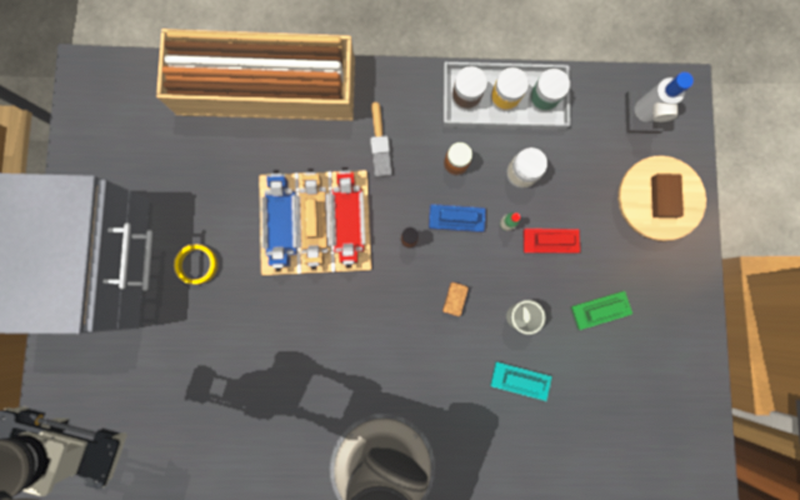

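View pics/side0.png

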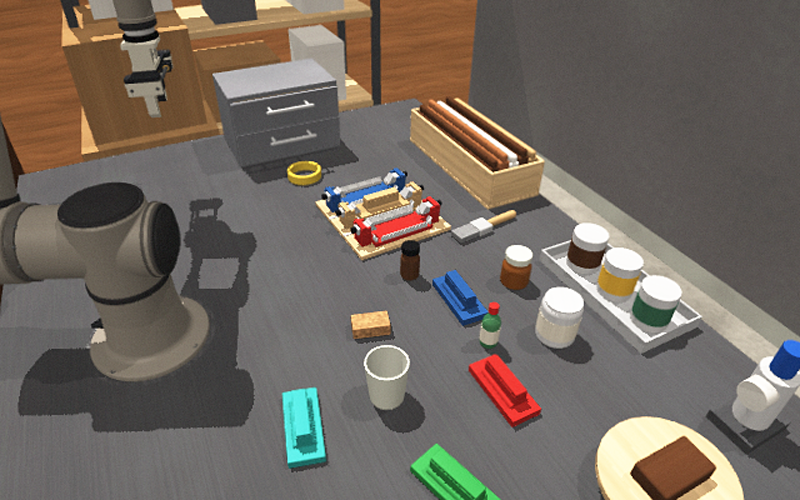

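Top view (1.25× scale): the blue moulding is at (458,218) and the red at (552,241). The turquoise one at (521,381) and the green one at (602,310) are look-alikes; their colours don't fit, so they are out. The rack bays run left to right: blue (281,220), wood (313,220), red (347,220). Next I'll fit poses by silhouette and confirm in a crop.

```bash
cat >> h.py <<'E'
from scipy.optimize import minimize
def boxpts(x0,x1,y0,y1,z0,z1): return np.array([[x,y,z] for x in(x0,x1) for y in(y0,y1) for z in(z0,z1)])
PARTS=[boxpts(-.065,.065,-.028,.028,0,.016),boxpts(-.042,.042,-.012,.012,.016,.046)]
def place(P,x,y,yaw,z): 
    c,s=np.cos(yaw),np.sin(yaw); return P@np.array([[c,s,0],[-s,c,0],[0,0,1]])+[x,y,z]
def render(p,q,z,parts=PARTS,S=4):
    m=np.zeros((400*S,640*S),np.uint8)
    for P in parts:
        h=cv2.convexHull(((proj(p,place(P,*q,z))+.5)*S).astype(np.float32)); cv2.fillConvexPoly(m,np.int32(h),1)
    return cv2.resize(m.astype(np.float32),(640,400),interpolation=cv2.INTER_AREA)
def colmask(p,col):
    i=p["img"].astype(int); r,g,b=i[...,0],i[...,1],i[...,2]
    return (r>2*g+15)&(r>2*b+15)&(r>60) if col=="red" else (b>1.5*g)&(b>2*r)&(b>40)
def fit(ps,ms,q0,z=0.,parts=PARTS):
    f=lambda v: sum(np.abs(render(p,[v[0]/100,v[1]/100,v[2]/20],z,parts)-m).sum() for p,m in zip(ps,ms))
    v0=np.array([q0[0]*100,q0[1]*100,q0[2]*20])
    r=minimize(f,v0,method="Nelder-Mead",options=dict(initial_simplex=v0+np.vstack([np.zeros(3),np.eye(3)]),maxiter=150))
    return np.array([r.x[0]/100,r.x[1]/100,r.x[2]/20]),r.fun/sum(m.sum() for m in ms)
E
python3 - <<'E'
from h import *
T=robot.read_camera("top");S=robot.read_camera("side")
for col,g in(("red",(.515,-.39)),("blue",(.56,-.175))):
    out=[]
    for p in(T,S):
        ds=[(d["score"],d["pixels"]) for d in robot.trace(col,p)]
        uv=proj(p,np.array([*g,.02])); 
        ds=[m for s,m in ds if m.any() and np.linalg.norm(np.argwhere(m).mean(0)[::-1]-uv)<20]
        cm=colmask(p,col); n,l=cv2.connectedComponents(cm.astype(np.uint8)); 
        w=np.hypot(*np.moveaxis(np.indices(cm.shape)[::-1]-uv[:,None,None],0,0))<50; w=cm&w
        print(col,"trace px",[m.sum() for m in ds],"col px",w.sum())
        out.append((ds[0] if ds else w).astype(np.float32))
    for ps,ms in(((T,),out[:1]),((S,),out[1:]),((T,S),out)):
        q,e=fit(ps,ms,(*g,1.57)); print(col,q.round(4),round(e,3))
save(T,"rack.png",(195,125,310,230),5)
save(T,"mould.png",(330,130,490,240),5)
E
```

```text
red trace px [np.int64(883)] col px 887
red trace px [np.int64(1669)] col px 1615
red [ 0.5184 -0.3885  1.5871] 0.043
red [ 0.5168 -0.3876  1.5667] 0.037
red [ 0.5168 -0.3879  1.5715] 0.048
blue trace px [np.int64(900)] col px 794
blue trace px [np.int64(1000)] col px 993
blue [ 0.5683 -0.1639  1.5301] 0.062
blue [ 0.5672 -0.1629  1.5381] 0.092
blue [ 0.5675 -0.1636  1.514 ] 0.081
```

View pics/rack.png

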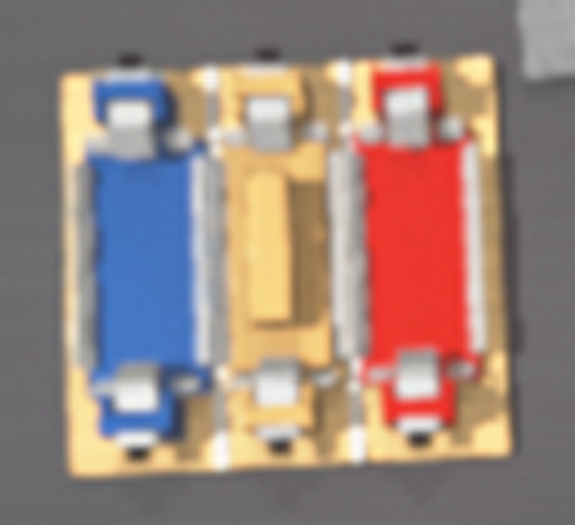

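View pics/mould.png

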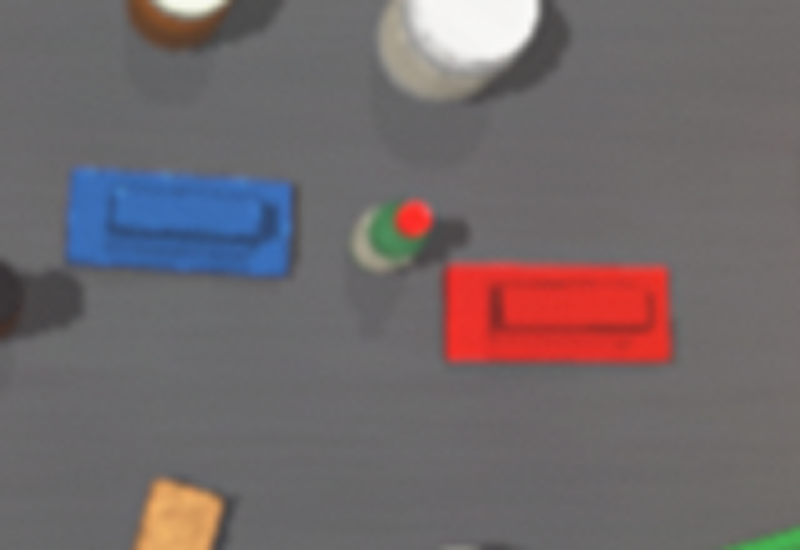

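The crops show the blue moulding (crop 180,222) and the red (558,313) clearly, with the bottle between them. In the rack crop, the blue bay's knobs are at (130,60) and (137,455), the red's at (403,50) and (419,438), and the board corners are visible.

```bash
python3 - <<'E'
from h import *
T=robot.read_camera("top");S=robot.read_camera("side")
c=lambda a: np.array(a)/5+[195,125]-.4
b=unproj(T,c([(62,75),(495,57),(512,455),(70,475)]),.012); print(b.round(4),"ctr",b.mean(0).round(4))
fx=(b[0]+b[1]-b[2]-b[3]); print("yaw",np.arctan2(fx[1],fx[0]), np.linalg.norm(fx)/2, np.linalg.norm(b[0]-b[1]))
ly=(b[0]+b[3]-b[1]-b[2]);print("yaw2",np.arctan2(-ly[0],ly[1]))
for n,k in(("blue",[(130,60),(137,455)]),("wood",[(267,54),(280,446)]),("red",[(403,50),(419,438)])):
    u=unproj(T,c(k),.05); print(n,u.mean(0).round(4),np.linalg.norm(u[0]-u[1]).round(4),np.arctan2(*(u[0]-u[1])[1::-1]).round(4))
# rack fit in side view/top: board silhouette via lines is coarse; wood fit
p=T
for d in robot.trace("wood",T)[:2]: print(d["score"],d["pixels"].sum(),np.argwhere(d["pixels"]).mean(0)[::-1])
E
```

```text
[[0.6621 0.3044 0.012 ]
 [0.6793 0.0505 0.012 ]
 [0.4423 0.0348 0.012 ]
 [0.4265 0.288  0.012 ]] ctr [0.5526 0.1694 0.012 ]
yaw 0.06772576060876621 0.23678381120129233 0.2544772878709924
yaw2 0.06505682819408105
blue [0.5487 0.2486 0.05  ] 0.2261 0.0631
wood [0.5546 0.1705 0.05  ] 0.2253 0.0701
red [0.5597 0.0931 0.05  ] 0.2237 0.07
0.82 859 [250.49476135 175.88125728]
```

Bays from knobs and board: red ≈ (0.559, 0.0925), blue ≈ (0.548, 0.248), yaw 0.067. Red goes first: I'll align the tool so that tool x = world y and tool y = world x.

Request:
apply_moves(
  motion="50 0 0 0 0 0 0.164;50 0 0 0 0 0 0.164;50 0 0 0 0 0 0.164;50 0 0 0 0 0 0.164;50 0 0 0 0 0 0.164;50 0 0 0 0 0 0.164;50 0 0 0 0 0 0.164;50 0 0 0 0 0 0.164;50 -4.1 3.2 0 0 0 0;50 -4.1 3.2 0 0 0 0;50 -4.1 3.2 0 0 0 0;50 -4.1 3.2 0 0 0 0;50 -4.1 3.2 0 0 0 0;50 -4.1 3.2 0 0 0 0;50 -4.1 3.2 0 0 0 0;50 -4.1 3.2 0 0 0 0;50 -4.1 3.2 0 0 0 0;50 -4.1 3.2 0 0 0 0",
  force=30,
)

```text
time: 3.6
tool_pos: [0.4548, 0.0987, 0.1871]
tool_rot: [3.141, -0.0, 1.577]
contact_force: [0.1, 1.1, -0.0]
opening: 0.0457
grip_force: 0.0
```

Request:
apply_moves(
  motion="50 -5.4 0.75 0 0 0 0;50 -5.4 0.75 0 0 0 0;50 -5.4 0.75 0 0 0 0;50 -5.4 0.75 0 0 0 0;50 -5.4 0.75 0 0 0 0;50 -5.4 0.75 0 0 0 0;50 -5.4 0.75 0 0 0 0;50 -5.4 0.75 0 0 0 0;50 -5.4 0.75 0 0 0 0;50 0 0 0 0 0 0;50 0 0 0 0 0 0",
)

```text
time: 4.97
tool_pos: [0.5239, -0.3847, 0.1864]
tool_rot: [-3.141, -0.001, 1.577]
contact_force: [0.3, 0.6, -0.2]
opening: 0.046
grip_force: 0.0
```

Request:
apply_moves(
  motion="50 -0.3 -0.7 0 0 0 0;50 0 0 4.5 0 0 0;50 0 0 4.5 0 0 0;50 0 0 3 0 0 0;50 0 0 0 0 0 0",
)

```text
time: 5.6
tool_pos: [0.5159, -0.3863, 0.0651]
tool_rot: [-3.138, -0.003, 1.578]
contact_force: [-0.6, -0.5, -0.0]
opening: 0.0457
grip_force: 0.0
```

```bash
python3 - <<'E'
from h import *
S=robot.read_camera("side");T=robot.read_camera("top")
i=cv2.resize(S["img"][220:370,330:480],None,fx=4,fy=4); 
cv2.imwrite("pics/pr.png",i[...,::-1])
print(robot.observe()["tool_pos"],proj(S,robot.observe()["tool_pos"]),K(S)/np.linalg.norm([.4,.43,.7]))
E
```

```text
[ 0.51778204 -0.38829619  0.06852549] [406.83490184 291.66900304] 475.07874079446026
```

View pics/pr.png

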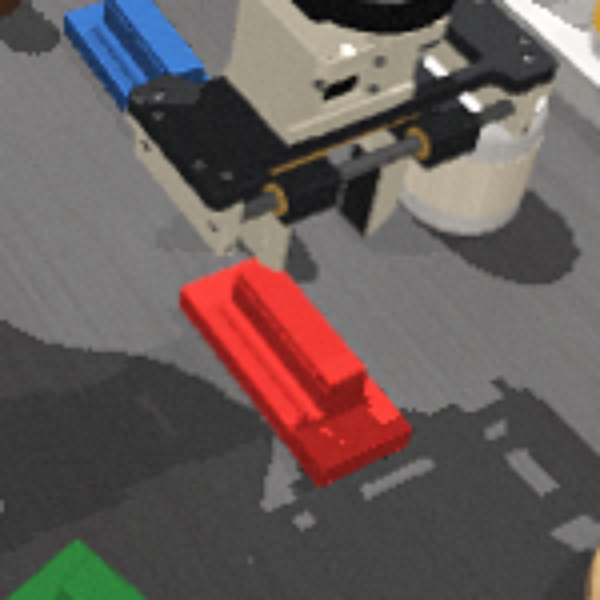

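The picture shows the fingers astride the rib, but nearer its far end than expected (tips ≈ crop (275,268) and (375,237)). I'll check that with an overlay.

```bash
python3 - <<'E'
from h import *
S=robot.read_camera("side");T=robot.read_camera("top")
s0=cv2.imread("pics/side0.png")
o=robot.observe(); tp=o["tool_pos"];print(tp,o["tool_rot"])
print("start tip in side0.png",proj(S,np.array([.131,.508,.187]))*1.25)
def draw(p,c,x0,y0,x1,y1,k):
    i=cv2.resize(p["img"][y0:y1,x0:x1],None,fx=k,fy=k,interpolation=cv2.INTER_CUBIC)[...,::-1].copy()
    for s in(-1,1):
        P=tp+np.array([[s*a,b,0] for a,b in((.023,-.0095),(.042,-.0095),(.042,.0095),(.023,.0095))])
        cv2.polylines(i,[np.int32((proj(p,P)+.5-[x0,y0])*k)],True,c)
    for PP in PARTS:
        h=cv2.convexHull(proj(p,place(PP,.517,-.388,1.575,0)).astype(np.float32))
        cv2.polylines(i,[np.int32((h[:,0]+.5-[x0,y0])*k)],True,(255,255,0))
    return i
a=draw(S,(0,255,0),340,230,440,350,4);b=draw(T,(0,255,0),395,140,495,260,4)
cv2.imwrite("pics/ov.png",np.hstack([a,b]))
E
```

```text
[ 0.51818489 -0.38894385  0.06924028] [3.13886286e+00 2.53732171e-03 1.57727642e+00]
start tip in side0.png [163.7168929  123.74575337]
```

View pics/ov.png

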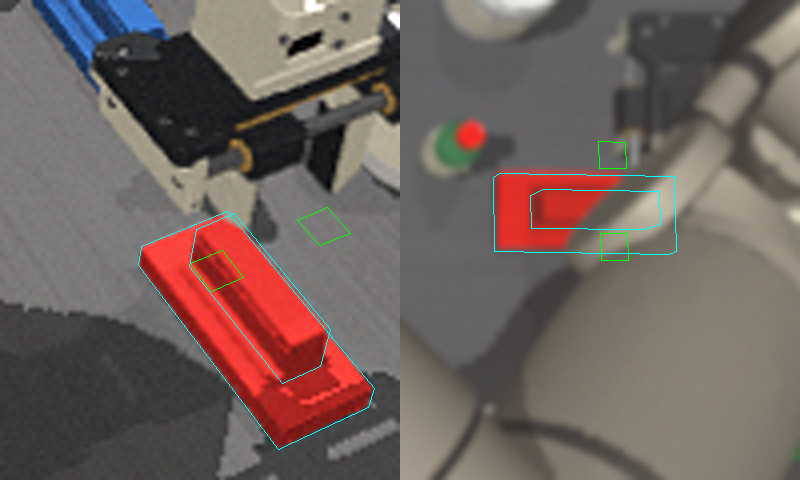

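The side overlay shows the visible tips about 13 px above the reported TCP, which would be about 3 cm higher. I'll descend to z ≈ 0.022, which is safe by the reported pose, and look again.

Request:
apply_moves(
  motion="50 0 -0.1 2.0 0 0 0;50 0 0 1.5 0 0 0;50 0 0 1.0 0 0 0;50 0 0 0 0 0 0;50 0 0 0 0 0 0",
)

```text
time: 6.42
tool_pos: [0.5165, -0.3887, 0.0224]
tool_rot: [3.141, 0.001, 1.577]
contact_force: [0.2, 0.1, -0.3]
opening: 0.046
grip_force: 0.0
```

```bash
python3 - <<'E'
from h import *
o=[robot.observe() for _ in range(2)][-1];print(o["tool_pos"],o["contact_force"],o["qpos"])
S=robot.read_camera("side");tp=o["tool_pos"]
x0,y0,x1,y1,k=350,235,430,345,5
i=cv2.resize(S["img"][y0:y1,x0:x1],None,fx=k,fy=k,interpolation=cv2.INTER_CUBIC)[...,::-1].copy()
for s in(-1,1):
  P=tp+np.array([[s*a,b,0] for a,b in((.023,-.0095),(.042,-.0095),(.042,.0095),(.023,.0095))])
  cv2.polylines(i,[np.int32((proj(S,P)+.5-[x0,y0])*k)],True,(0,255,0))
cv2.imwrite("pics/d.png",i)
E
```

```text
[ 0.51652262 -0.38867408  0.02242453] [ 0.24995735  0.07116859 -0.29006854] [-7.63597822e-01  7.15500230e-01  1.36129040e+00  9.08854751e-05
  1.06388376e+00 -7.69625556e-01]
```

View pics/d.png

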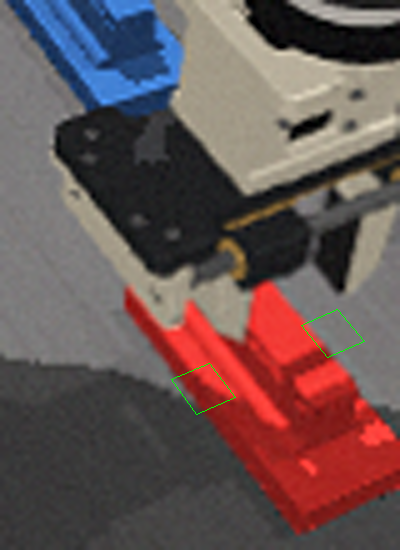

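The picture again shows the tips about 13 px above the predicted spot. A soft close will tell: it stops at 24 mm if the rib is between the pads.

Request:
apply_moves(
  motion="20 0 0 0 0 0 0;20 0 0 0 0 0 0;20 0 0 0 0 0 0;20 0 0 0 0 0 0;20 0 0 0 0 0 0",
  force=5,
)

```text
time: 7.1
tool_pos: [0.5162, -0.3884, 0.0219]
tool_rot: [3.142, -0.0, 1.577]
contact_force: [-0.4, 0.6, -0.3]
opening: 0.0183
grip_force: 0.0
```

It closed to 18 mm freely, so the tips are above the rib. I'll probe down gently onto the rib top (0.046) to measure the real height.

Request:
apply_moves(
  motion="20 0 0 0.1 0 0 0;20 0 0 0.1 0 0 0;20 0 0 0.1 0 0 0;20 0 0 0 0 0 0",
)

```text
time: 7.6
tool_pos: [0.5161, -0.3883, 0.0187]
tool_rot: [-3.141, -0.0, 1.577]
contact_force: [-0.5, -0.2, -0.5]
opening: 0.0183
grip_force: 0.0
```

```bash
python3 - <<'E'
from h import *
o=robot.observe();tp=o["tool_pos"]
S=robot.read_camera("side");T=robot.read_camera("top")
def c(p,x0,y0,x1,y1,k):
  i=cv2.resize(p["img"][y0:y1,x0:x1],None,fx=k,fy=k,interpolation=cv2.INTER_CUBIC)[...,::-1].copy()
  for dz,col in((0,(0,255,0)),(.03,(0,255,255))):
   for s in(-1,1):
    P=tp+np.array([[s*a,b,dz] for a,b in((.009,-.0095),(.028,-.0095),(.028,.0095),(.009,.0095))])
    cv2.polylines(i,[np.int32((proj(p,P)+.5-[x0,y0])*k)],True,col)
  return i
cv2.imwrite("pics/e.png",np.hstack([c(S,360,240,430,340,6),c(T,410,135,470,235,6)]))
E
```

```text
(no output)
```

View pics/e.png

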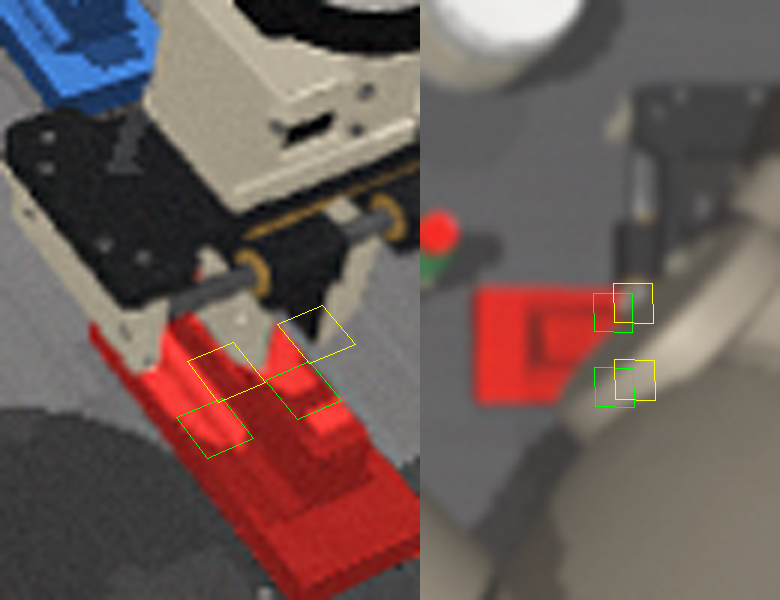

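Yellow (+30 mm) nearly matches the finger tips (crop (262,368) and (315,340)). Contact should be close, so I'll keep probing.

Request:
apply_moves(
  motion="20 0 0 0.1 0 0 0;20 0 0 0.1 0 0 0;20 0 0 0.1 0 0 0;20 0 0 0 0 0 0",
)

```text
time: 8.2
tool_pos: [0.5161, -0.3883, 0.0157]
tool_rot: [-3.141, -0.0, 1.577]
contact_force: [0.1, 0.6, 0.4]
opening: 0.0184
grip_force: 0.0
```

Request:
apply_moves(
  motion="20 0 0 0.1 0 0 0;20 0 0 0.1 0 0 0;20 0 0 0.1 0 0 0;20 0 0 0 0 0 0",
)

```text
time: 8.7
tool_pos: [0.5161, -0.3883, 0.0127]
tool_rot: [-3.141, -0.0, 1.577]
contact_force: [-0.2, -0.3, -0.1]
opening: 0.0188
grip_force: 0.0
```

Request:
apply_moves(
  motion="20 0 0 0.1 0 0 0;20 0 0 0.1 0 0 0;20 0 0 0.1 0 0 0;20 0 0 0 0 0 0",
)

```text
time: 9.2
tool_pos: [0.5161, -0.3883, 0.0097]
tool_rot: [-3.141, -0.0, 1.577]
contact_force: [1.3, -0.4, 1.4]
opening: 0.0183
grip_force: 0.0
```

Request:
apply_moves(
  motion="20 0 0 0.1 0 0 0;20 0 0 0.1 0 0 0;20 0 0 0 0 0 0",
)

```text
time: 9.57
tool_pos: [0.5161, -0.3883, 0.0077]
tool_rot: [-3.141, -0.0, 1.577]
contact_force: [0.9, -0.1, -0.1]
opening: 0.0186
grip_force: 0.0
```

Request:
apply_moves(
  motion="20 0 0 0.1 0 0 0;20 0 0 0.1 0 0 0;20 0 0 0.1 0 0 0;20 0 0 0 0 0 0",
)

```text
time: 10.07
tool_pos: [0.5163, -0.3884, 0.0064]
tool_rot: [3.141, 0.001, 1.577]
contact_force: [-3.7, 2.2, 9.5]
opening: 0.0183
grip_force: 4.7
```

```bash
python3 - <<'E'
from h import *
o=robot.observe();tp=o["tool_pos"];print(tp,o["contact_force"],o["joint_efforts"])
S=robot.read_camera("side");T=robot.read_camera("top")
x0,y0,x1,y1,k=360,240,430,335,8
i=cv2.resize(S["img"][y0:y1,x0:x1],None,fx=k,fy=k,interpolation=cv2.INTER_CUBIC)[...,::-1].copy()
for dz,col in((.04,(0,255,255)),):
   for s in(-1,1):
    P=tp+np.array([[s*a,b,dz] for a,b in((.009,-.0095),(.028,-.0095),(.028,.0095),(.009,.0095))])
    cv2.polylines(i,[np.int32((proj(S,P)+.5-[x0,y0])*k)],True,col)
h=boxpts(-.042,.042,-.012,.012,.046,.046)[::2]
h=cv2.convexHull(proj(S,place(h,.517,-.388,1.575,0)).astype(np.float32))
cv2.polylines(i,[np.int32((h[:,0]+.5-[x0,y0])*k)],True,(255,255,0))
cv2.imwrite("pics/f.png",i[:600])
E
```

```text
[ 0.51631745 -0.38843423  0.00639021] [-3.68701856  2.22093293  9.48796676] [-1.01271034e-01 -5.29080963e+01 -2.02869827e+01  7.18622957e-02
 -1.05233610e+00  2.59251636e-02]
```

View pics/f.png

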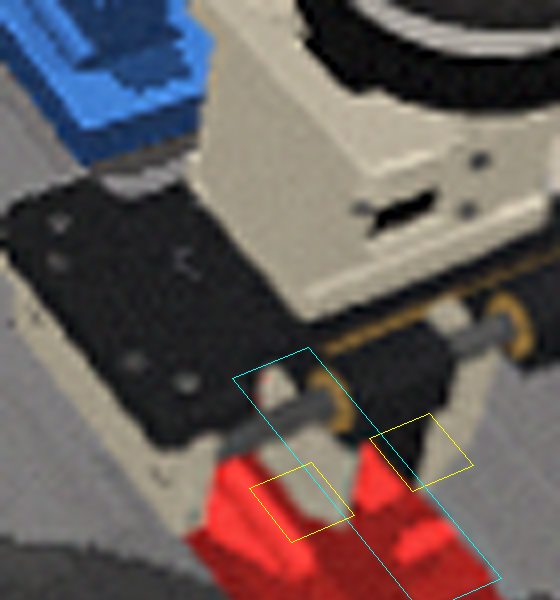

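Contact came at reported z ≈ 0.0075, so the real tips are about 39 mm above the reported TCP. Before going further I'll check whether the whole gripper is shifted up or only the fingers are short.

```bash
python3 - <<'E'
from h import *
S=robot.read_camera("side");tp=robot.observe()["tool_pos"]
g=lambda P:((proj(S,np.array(P))-[360,240]+.5)*8).round()
for dz in(.066,.105):
  print(dz,[g(tp+[sx*.095,sy*.0375,dz]) for sx,sy in((-1,-1),(-1,1),(1,-1))])
# height candidates for bracket-bottom pixel (190,535) and black corner (160,445), on plane y=tp_y-.0375
o=-S["R"].T@S["t"]
for q in((190,535),(160,445),(5,215),(300,310)):
  uv=np.array(q)/8+[360,240]-.5; a=unproj(S,uv,0)[0]; d=a-o
  for yy in(tp[1]-.0375,tp[1],tp[1]+.0375):
    t=(yy-o[1])/d[1]; print(q,round(yy-tp[1],4),(o+t*d-tp).round(3))
E
```

```text
0.066 [array([134., 660.]), array([-28., 434.]), array([771., 385.])]
0.105 [array([150., 554.]), array([-17., 328.]), array([805., 279.])]
(190, 535) -0.0375 [-0.085 -0.037  0.106]
(190, 535) 0.0 [-0.053  0.     0.046]
(190, 535) 0.0375 [-0.021  0.037 -0.014]
(160, 445) -0.0375 [-0.097 -0.037  0.144]
(160, 445) 0.0 [-0.066  0.     0.087]
(160, 445) 0.0375 [-0.036  0.037  0.031]
(5, 215) -0.0375 [-0.144 -0.037  0.238]
(5, 215) 0.0 [-0.118  0.     0.19 ]
(5, 215) 0.0375 [-0.092  0.037  0.143]
(300, 310) -0.0375 [-0.065 -0.037  0.172]
(300, 310) 0.0 [-0.031  0.     0.118]
(300, 310) 0.0375 [0.003 0.037 0.064]
```

The body corner also fits at +39 mm, so the whole tool sits 39 mm above its reported z. I'll check the clearance to the tin and bottle for the lower body position.

```bash
python3 - <<'E'
from h import *
S=robot.read_camera("side");T=robot.read_camera("top")
for n in("tin","jar","thinner","stain"):
  for p in(T,S):
    for d in robot.search_frame(n,p)[:1]: print(n,np.round(d["centre"],3),round(d["score"],2))
print("tin top",unproj(T,[528/1.25,162/1.25],.09).round(3),"jar top",unproj(T,[459/1.25,153/1.25],.075).round(3),"thinner cap",unproj(T,[515/1.25,217/1.25],.093).round(3))
E
```

```text
tin [ 0.669 -0.314  0.092] 0.73
tin [ 0.686 -0.331  0.091] 0.56
jar [ 0.693 -0.157  0.081] 0.9
thinner [ 0.553 -0.275  0.058] 0.7
stain [ 0.506 -0.046  0.082] 0.76
stain [ 0.511 -0.066  0.048] 0.92
tin top [[ 0.684 -0.314  0.09 ]] jar top [[ 0.706 -0.161  0.075]] thinner cap [[ 0.557 -0.282  0.093]]
```

Request:
apply_moves(
  motion="50 0 0 -0.5 0 0 0;50 0 0 -0.5 0 0 0;50 0 0 0 0 0 0;50 0 0 0 0 0 0",
  force=30,
)

```text
time: 11.22
tool_pos: [0.5161, -0.3883, 0.0147]
tool_rot: [-3.141, -0.0, 1.577]
contact_force: [-1.1, -0.6, 0.2]
opening: 0.0453
grip_force: 0.0
```

Clear of everything. Now the descent to true tip height ≈ 0.019 (reported −0.020).

Request:
apply_moves(
  motion="50 0 0.1 1.0 0 0 0;50 0 0 1.0 0 0 0;50 0 0 0.5 0 0 0;50 0 0 0.5 0 0 0;50 0 0 0.4 0 0 0;50 0 0 0 0 0 0",
)

```text
time: 11.98
tool_pos: [0.5171, -0.3883, -0.0194]
tool_rot: [-3.141, -0.0, 1.577]
contact_force: [-0.7, 0.3, 1.3]
opening: 0.0461
grip_force: 0.0
```

Request:
apply_moves(
  motion="10 0 0 0 0 0 0;10 0 0 0 0 0 0;10 0 0 0 0 0 0;10 0 0 0 0 0 0;10 0 0 0 0 0 0",
  force=35,
)

```text
time: 12.6
tool_pos: [0.5174, -0.3884, -0.0189]
tool_rot: [3.141, 0.0, 1.577]
contact_force: [1.0, 0.8, 2.6]
opening: 0.024
grip_force: 35.0
```

Request:
apply_moves(
  motion="10 0 0 -1 0 0 0;10 0 0 -3 0 0 0;10 0 0 -4 0 0 0;10 0 0 -4 0 0 0;10 0 0 -3 0 0 0;10 2 0.2 -1 0 0 0;10 4.6 0.4 0 0 0 0;10 4.6 0.4 0 0 0 0;10 4.6 0.4 0 0 0 0;10 4.6 0.4 0 0 0 0;10 4.6 0.4 0 0 0 0;10 4.6 0.4 0 0 0 0;10 4.6 0.4 0 0 0 0;10 4.6 0.4 0 0 0 0;10 4.6 0.4 0 0 0 0;10 4 0.3 0 0 0 0;10 0.7 0.1 0 0 0 0;10 0 0 0 0 0 0",
)

```text
time: 14.85
tool_pos: [0.5552, 0.0935, 0.1402]
tool_rot: [-3.14, 0.0, 1.578]
contact_force: [-0.6, -0.4, -1.8]
opening: 0.0236
grip_force: 35.0
```

Request:
apply_moves(
  motion="10 0 0 0 0 0 0.08;10 0 0 0 0 0 0.16;10 0 0 0 0 0 0.16;10 0 0 0 0 0 0.16;10 0 0 0 0 0 0.16;10 0 0 0 0 0 0.16;10 0 0 0 0 0 0.16;10 0 0 0 0 0 0.16;10 0 0 0 0 0 0.16;10 0 0 0 0 0 0.15;10 0 0 0 0 0 0;10 0 0 0 0 0 0",
)

```text
time: 16.35
tool_pos: [0.5561, 0.0922, 0.1408]
tool_rot: [3.142, 0.0, 0.069]
contact_force: [0.2, 0.2, -1.7]
opening: 0.0237
grip_force: 35.0
```

```bash
python3 - <<'E'
from h import *
o=robot.observe();tp=o["tool_pos"];print(tp,o["tool_rot"],o["contact_force"],o["torque"])
S=robot.read_camera("side");T=robot.read_camera("top")
for p in(T,S):
  for d in robot.trace("red",p)[:3]: print(round(d["score"],2),d["pixels"].sum(),np.argwhere(d["pixels"]).mean(0)[::-1].round())
  for d in robot.search_frame("red",p)[:3]: print("  ",np.round(d["centre"],3),round(d["score"],2))
m=[]
for d in robot.trace("red",S):
  c=np.argwhere(d["pixels"]).mean(0)[::-1]; e=proj(S,tp+[0,0,.039])
  if np.linalg.norm(c-e)<30: m.append(d["pixels"].astype(np.float32))
if m:
  for z in(.01,.02,.03): print(z,*fit([S],m[:1],(tp[0],tp[1],.067),tp[2]+z))
save(S,"g.png",(230,80,430,230),4)
E
```

```text
[0.55608701 0.09216242 0.14077158] [3.14157796e+00 4.11694894e-04 6.86593354e-02] [ 0.19439317  0.19876107 -1.73895383] [-0.06788061  0.18967896 -0.04907249]
0.65 115 [267. 177.]
   [0.523 0.1   0.183] 0.63
0.77 757 [316. 136.]
0.36 541 [384. 181.]
   [0.537 0.079 0.174] 0.86
0.01 [0.56229395 0.10700888 0.05661872] 0.2990422721268164
0.02 [0.55498636 0.09207096 0.11395442] 0.32315059445178335
0.03 [0.54809036 0.07686469 0.16652585] 0.3690554821664465
```

View pics/g.png

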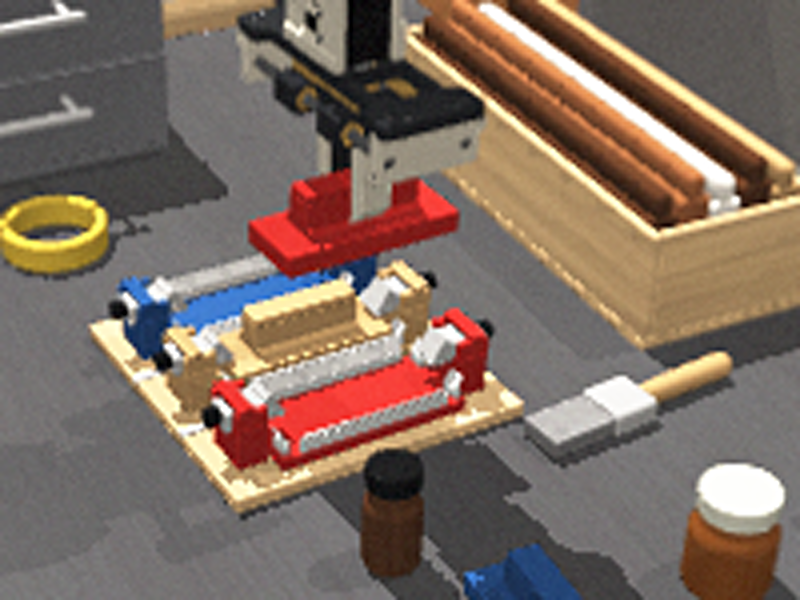

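The red moulding hangs level, gripped at mid-rib (crop (350,225)), and the fit agrees with the tool xy. The red bay below is empty, with its bolts out. Lowering to just above the bolts, then pressing.

Request:
apply_moves(
  motion="10 0.2 0 1.5 0 0 0;10 0 0 3 0 0 0;10 0 0 2.5 0 0 0;10 0 0 1.5 0 0 0;10 0 0 1 0 0 0;10 0 0 0.5 0 0 0;10 0 0 0 0 0 0",
  force=55,
)

```text
time: 17.58
tool_pos: [0.5585, 0.093, 0.0411]
tool_rot: [-3.142, -0.0, 0.067]
contact_force: [0.3, -0.1, -2.7]
opening: 0.0238
grip_force: 55.0
```

Request:
apply_moves(
  motion="10 0 0 0.3 0 0 0;10 0 0 0.3 0 0 0;10 0 0 0.3 0 0 0;10 0 0 0.3 0 0 0;10 0 0 0 0 0 0",
)

```text
time: 18.2
tool_pos: [0.5585, 0.093, 0.0289]
tool_rot: [-3.142, -0.0, 0.067]
contact_force: [-0.5, -0.0, 0.6]
opening: 0.0235
grip_force: 55.0
```

Request:
apply_moves(
  motion="10 0 0 0.3 0 0 0;10 0 0 0.3 0 0 0;10 0 0 0.3 0 0 0;10 0 0 0 0 0 0",
)

```text
time: 18.7
tool_pos: [0.5577, 0.093, 0.0192]
tool_rot: [-3.141, 0.001, 0.067]
contact_force: [-0.2, 0.7, -2.2]
opening: 0.0233
grip_force: 55.0
```

Request:
apply_moves(
  motion="10 0 0 0.3 0 0 0;10 0 0 0.3 0 0 0;10 0 0 0.3 0 0 0;10 0 0 0.3 0 0 0;10 0 0 0 0 0 0",
)

```text
time: 19.32
tool_pos: [0.5578, 0.093, 0.0073]
tool_rot: [-3.141, 0.001, 0.067]
contact_force: [0.6, -0.1, -4.6]
opening: 0.0237
grip_force: 55.0
```

Request:
apply_moves(
  motion="10 0 0 0.2 0 0 0;10 0 0 0.15 0 0 0;10 0 0 0.1 0 0 0;10 0 0 0 0 0 0",
)

```text
time: 19.82
tool_pos: [0.5584, 0.093, 0.0034]
tool_rot: [-3.142, -0.0, 0.067]
contact_force: [-0.4, -1.0, -1.6]
opening: 0.0234
grip_force: 55.0
```

Request:
apply_moves(
  motion="10 0 0 0.1 0 0 0;10 0 0 0.1 0 0 0;10 0 0 0 0 0 0",
)

```text
time: 20.2
tool_pos: [0.5586, 0.093, 0.0031]
tool_rot: [3.142, -0.001, 0.067]
contact_force: [-4.1, -0.1, 11.6]
opening: 0.0234
grip_force: 55.0
```

On the floor (12 N at z = 0.003). Release with a small opening, then lift straight up.

Request:
apply_moves(
  motion="10 0 0 -0.15 0 0 0;45 0 0 0 0 0 0;45 0 0 0 0 0 0;45 0 0 0 0 0 0;45 0 0 -1 0 0 0;45 0 0 -2 0 0 0;45 0 0 -4 0 0 0;45 0 0 -4 0 0 0;45 0 0 -3 0 0 0;45 0 0 0 0 0 0",
  force=35,
)

```text
time: 21.45
tool_pos: [0.56, 0.0931, 0.1462]
tool_rot: [3.141, -0.006, 0.067]
contact_force: [0.5, 0.0, -1.3]
opening: 0.0414
grip_force: 0.0
```

```bash
cat > chk.py <<'E'
from h import *
import sys
col=sys.argv[1]; q0=dict(red=(.5585,.093,.067),blue=(.548,.248,.067))[col]
S=robot.read_camera("side");T=robot.read_camera("top")
for n,p in(("top",T),("side",S)):
  for d in robot.search_frame(col,p)[:3]: print(n,np.round(d["centre"],3),round(d["score"],2))
  for b in("near","far"):
    for d in robot.search_frame(f"bolt_{col}_{b}",p)[:3]: print("  bolt",b,np.round(d["centre"],3),round(d["score"],2))
# bright-steel profile along the bay axis at bolt height, this bay and the wood bay
  for nm,q in(("self",q0),("wood",(.5535,.1705,.067))):
    for s in(-1,1):
      r=np.arange(.050,.084,.002)
      P=np.array([np.mean([cv2.remap(p["img"],*[np.float32([[v]]) for v in proj(p,place(np.array([[s*a,w,.02+.0195*np.clip((a-.059)/.013,0,1)+.0085]]),*q,.012)[0])],cv2.INTER_LINEAR)[0,0] for w in(-.006,0,.006)],0) for a in r])
      print("  ",nm,s,(P.max(1)-P.min(1)).astype(int))
print(robot.observe()["contact_force"],robot.observe()["tool_pos"])
E
python3 chk.py red
```

```text
top [0.541 0.111 0.04 ] 0.47
   self -1 [28 28 28 28 28 29 29 29 29 30 29 30 29 29 30 29 29]
   self 1 [25 25 24 24 24 24 23 22 21 19 15 10  8  7  8  8  9]
   wood -1 [25 25 25 26 25 25 25 25 25 25 25 22 19 18 18 20 21]
   wood 1 [24 23 22 20 18 16 15 16 16 17 17 16 16 17 18 19 19]
side [0.551 0.081 0.042] 0.73
  bolt far [0.628 0.091 0.055] 0.59
  bolt far [0.445 0.236 0.056] 0.41
  bolt far [0.722 0.016 0.018] 0.29
   self -1 [190 189 191 194 182 170 169 171 174 139 112  65  30   3   2   4   6]
   self 1 [168 177 148  99  33   4   7   7   6   7   5  20  23  24  19  14  27]
   wood -1 [105 102 101 102 101  92  91  93  89  69  51  33  19   8   4   4  10]
   wood 1 [107 100  81  54  27   3   6   6   6   8   7  16  14  14  13  14  31]
[-0.53866677 -0.36268558  0.34211145] [0.55787758 0.09297773 0.14204299]
```

The bolt profiles of the red bay match the latched wood bay, so red is latched. Now blue.

Request:
apply_moves(
  motion="50 -0.1 2.5 0 0 0 0;50 -0.1 4.7 0 0 0 0;50 -0.15 4.7 0 0 0 0;50 -0.15 4.7 0 0 0 0;50 -0.15 4.7 0 0 0 0;50 -0.1 3.4 0 0 0 0;50 0 1 0 0 0 0;50 0 0 0 0 0 -0.16;50 0 0 0 0 0 -0.16;50 0 0 0 0 0 -0.16;50 0 0 0 0 0 -0.16;50 0 0 0 0 0 -0.16;50 0 0 0 0 0 -0.16;50 0 0 0 0 0 -0.16;50 0 0 0 0 0 -0.16;50 0 0 0 0 0 -0.16;50 0 0 0 0 0 -0.02;50 0 0 0 0 0 0;50 0 0 0 0 0 0",
)

```text
time: 24.22
tool_pos: [0.568, -0.1637, 0.1428]
tool_rot: [-3.141, -0.0, 1.525]
contact_force: [-0.0, -0.5, -1.0]
opening: 0.046
grip_force: 0.0
```

```bash
python3 - <<'E'
from h import *
S=robot.read_camera("side");tp=robot.observe();print(tp["tool_pos"],tp["tool_rot"])
for d in robot.trace("blue",S):
  m=d["pixels"]; c=np.argwhere(m).mean(0)[::-1]
  if np.linalg.norm(c-proj(S,np.array([.567,-.163,.02])))<25: print(m.sum(),fit([S],[m.astype(np.float32)],(.567,-.163,1.53)))
E
```

```text
[ 0.5679745  -0.16373779  0.14287535] [-3.14156974e+00 -1.60165115e-04  1.52557153e+00]
1064 (array([ 0.56724197, -0.1619644 ,  1.52768173]), np.float64(0.0465812969924812))
```

Request:
apply_moves(
  motion="50 0.1 0 2 0 0 0;50 0 0 4 0 0 0;50 0 0 4 0 0 0;50 0 0 2 0 0 0;50 0 0 1.5 0 0 0;50 0 0 1 0 0 0;50 0 0 0.7 0 0 0;50 0 0 0.5 0 0 0;50 0 0 0.5 0 0 0;50 0 0 0 0 0 0",
)

```text
time: 25.58
tool_pos: [0.5679, -0.1629, -0.0193]
tool_rot: [-3.141, -0.0, 1.527]
contact_force: [-0.2, 0.7, -0.4]
opening: 0.0459
grip_force: 0.0
```

Request:
apply_moves(
  motion="10 0 0 0 0 0 0;10 0 0 0 0 0 0;10 0 0 0 0 0 0;10 0 0 0 0 0 0;10 0 0 0 0 0 0",
  force=40,
)

```text
time: 26.2
tool_pos: [0.5681, -0.163, -0.0189]
tool_rot: [3.141, 0.0, 1.527]
contact_force: [-0.2, -0.2, 1.8]
opening: 0.0236
grip_force: 40.0
```

Request:
apply_moves(
  motion="10 0 0 -1 0 0 0;10 0 0 -3 0 0 0;10 0 0 -4 0 0 0;10 0 0 -4 0 0 0;10 0 0 -3 0 0 0;10 2 -0.2 -1 0 0 0;10 4.6 -0.43 0 0 0 0;10 4.6 -0.43 0 0 0 0;10 4.6 -0.43 0 0 0 0;10 4.6 -0.43 0 0 0 0;10 4.6 -0.43 0 0 0 0;10 4.6 -0.43 0 0 0 0;10 4.6 -0.43 0 0 0 0;10 4.6 -0.43 0 0 0 0;10 1.6 -0.15 0 0 0 0;10 0.6 0 0 0 0 0;10 0 0 0 0 0 0",
)

```text
time: 28.32
tool_pos: [0.5479, 0.2478, 0.1405]
tool_rot: [-3.141, 0.001, 1.527]
contact_force: [-0.2, 0.5, -1.7]
opening: 0.0238
grip_force: 40.0
```

Request:
apply_moves(
  motion="10 0 0 0 0 0 0.08;10 0 0 0 0 0 0.16;10 0 0 0 0 0 0.16;10 0 0 0 0 0 0.16;10 0 0 0 0 0 0.16;10 0 0 0 0 0 0.16;10 0 0 0 0 0 0.16;10 0 0 0 0 0 0.16;10 0 0 0 0 0 0.16;10 0 0 0 0 0 0.1;10 0 0 0 0 0 0;10 0 0 0 0 0 0",
)

```text
time: 29.82
tool_pos: [0.5483, 0.2476, 0.1409]
tool_rot: [3.142, 0.0, 0.068]
contact_force: [-0.6, -0.9, -2.0]
opening: 0.0235
grip_force: 40.0
```

```bash
python3 - <<'E'
from h import *
S=robot.read_camera("side");o=robot.observe();tp=o["tool_pos"];print(tp,o["tool_rot"],o["contact_force"])
for d in robot.trace("blue",S):
  m=d["pixels"]; c=np.argwhere(m).mean(0)[::-1]; e=proj(S,tp+[0,0,.03])
  if np.linalg.norm(c-e)<25: print(m.sum(),fit([S],[m.astype(np.float32)],(tp[0],tp[1],.067),tp[2]+.0195))
# red seated: fit ignoring bolts
for d in robot.trace("red",S):
  m=d["pixels"]; c=np.argwhere(m).mean(0)[::-1]
  if np.linalg.norm(c-proj(S,np.array([.5585,.093,.04])))<25:
    for z in(.022,.028): print("red",z,m.sum(),fit([S],[m.astype(np.float32)],(.5585,.093,.067),z))
E
```

```text
[0.54830126 0.24777891 0.14095252] [-3.14156643e+00  1.85071447e-05  6.75300013e-02] [-0.01154047  0.2757536  -2.32953212]
644 (array([0.54741777, 0.24760016, 0.08632227]), np.float64(0.31618788819875776))
red 0.022 759 (array([0.55726339, 0.09973232, 0.10867612]), np.float64(0.1693840579710145))
red 0.028 759 (array([0.55327881, 0.09254477, 0.11813183]), np.float64(0.17786561264822134))
```

Request:
apply_moves(
  motion="10 0 0 1.5 0 0 0;10 0 0 3 0 0 0;10 0 0 2.5 0 0 0;10 0 0 1.5 0 0 0;10 0 0 1 0 0 0;10 0 0 0.6 0 0 0;10 0 0 0.3 0 0 0;10 0 0 0.3 0 0 0;10 0 0 0.3 0 0 0;10 0 0 0 0 0 0",
  force=55,
)

```text
time: 31.22
tool_pos: [0.5483, 0.2485, 0.0311]
tool_rot: [-3.141, -0.0, 0.067]
contact_force: [-0.5, 0.6, -0.9]
opening: 0.0236
grip_force: 55.0
```

Request:
apply_moves(
  motion="10 0 0 0.3 0 0 0;10 0 0 0.3 0 0 0;10 0 0 0.3 0 0 0;10 0 0 0 0 0 0",
)

```text
time: 31.72
tool_pos: [0.5478, 0.2483, 0.0214]
tool_rot: [3.142, 0.001, 0.067]
contact_force: [0.1, 0.6, -0.7]
opening: 0.0237
grip_force: 55.0
```

Request:
apply_moves(
  motion="10 0 0 0.3 0 0 0;10 0 0 0.3 0 0 0;10 0 0 0.3 0 0 0;10 0 0 0.3 0 0 0;10 0 0 0.3 0 0 0;10 0 0 0 0 0 0",
)

```text
time: 32.48
tool_pos: [0.5477, 0.2483, 0.0063]
tool_rot: [3.141, 0.001, 0.067]
contact_force: [0.5, -0.3, -3.5]
opening: 0.0232
grip_force: 55.0
```

Request:
apply_moves(
  motion="10 0 0 0.2 0 0 0;10 0 0 0.15 0 0 0;10 0 0 0.1 0 0 0;10 0 0 0 0 0 0",
)

```text
time: 32.98
tool_pos: [0.5482, 0.2484, 0.0031]
tool_rot: [-3.142, -0.0, 0.067]
contact_force: [-3.6, -0.7, 5.2]
opening: 0.0239
grip_force: 55.0
```

Request:
apply_moves(
  motion="10 0 0 0.1 0 0 0;10 0 0 0 0 0 0",
)

```text
time: 33.22
tool_pos: [0.5483, 0.2484, 0.0031]
tool_rot: [-3.141, -0.001, 0.067]
contact_force: [-5.1, -1.7, 11.7]
opening: 0.0234
grip_force: 55.0
```

Request:
apply_moves(
  motion="10 0 0 -0.15 0 0 0;45 0 0 0 0 0 0;45 0 0 0 0 0 0;45 0 0 0 0 0 0;45 0 0 -1 0 0 0;45 0 0 -2 0 0 0;45 0 0 -4 0 0 0;45 0 0 -4 0 0 0;45 0 0 -3 0 0 0;45 -5 0 0 0 0 0;45 -5 0 0 0 0 0;45 -3 0 0 0 0 0;45 0 0 0 0 0 0;45 0 0 0 0 0 0",
)

```text
time: 34.98
tool_pos: [0.4196, 0.2399, 0.1437]
tool_rot: [-3.141, -0.002, 0.067]
contact_force: [-0.5, -0.1, 0.5]
opening: 0.0411
grip_force: 0.0
```

```bash
python3 chk.py blue; python3 chk.py red | grep -A6 side
```

```text
top [ 0.357 -0.496  0.011] 0.96
top [0.545 0.238 0.04 ] 0.95
top [ 0.199 -0.301  0.014] 0.72
   self -1 [116 116 113 103  78  50  24   6   8  13  16  14   9   5   4   8  16]
   self 1 [112 114 109  87  57  24   1   3   3   2   2   2   2   2   1   2   3]
   wood -1 [113 113 112 102  84  57  34  14   8   3   3   3   3   3   2   2   2]
   wood 1 [113 114 111 101  70  35  10   2   3   3   2   2   2   2   0   0   0]
side [ 0.348 -0.494  0.026] 0.87
side [ 0.189 -0.336  0.016] 0.79
side [0.535 0.235 0.052] 0.77
   self -1 [132 132 133 134 129 111 108  98  88  64  33   7   3   5   5   6   6]
   self 1 [126 122  76  38  10  11   7   7   5   8   8   5   7   5   5   2  17]
   wood -1 [105 102 102 103 101  93  91  93  88  69  49  31  17   7   3   4   3]
   wood 1 [106  98  80  54  26   5   6   6   8   7   6  16  15  15  13  14  31]
[-0.0356123   0.13196404  0.19336835] [0.41869434 0.2396268  0.14271818]
side [0.55  0.082 0.04 ] 0.58
  bolt near [0.535 0.236 0.052] 0.51
  bolt far [ 0.55  -0.292  0.055] 0.7
   self -1 [188 189 191 193 181 170 170 175 177 145 115  70  36   8   5   5   7]
   self 1 [168 176 145  96  32   4   6   7   6   7   4  20  24  25  20  15  27]
   wood -1 [106 102 101 102 101  92  91  93  88  70  50  31  16   7   4   5   2]
   wood 1 [107  99  80  55  27   4   7   6   7   7   6  17  16  15  14  14  30]
```

Both bays' bolt profiles match the latched wood bay, and the gripper is clear. Handing in.

```bash
python3 -c "
from cell import robot
print(robot.hand_in())"
```

```text
the job is handed in; nothing more can be done
None
```

I pressed the red and blue mouldings onto the floors of their own bays, released them and handed in at about 35 s; the side-camera check shows all four bolts back over the ends, like the already latched bare-wood bay.

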